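# Load the dip probe and index the sample slide to the reader

## Robot

A 6-joint arm with a two-finger parallel gripper is mounted at the origin on the work surface. World frame = base frame: x ahead of the robot, y to its left, z up, the work surface at z = 0. Lengths are in m, angles in rad, forces in N, time in s.
With the tool pointing down it reaches from about 0.35 to 0.875 m from the base axis. Payload 4.2 kg.
Tool frame: the origin (TCP) lies at the very end of the fingers, on their centre line; the grasp point (between the pads) lies 19 mm behind it; z points along the fingers, y is the direction in which the jaws open and shut (so a half turn about z gives the same grasp; the last joint's range is limited). The gripper opens to 87 mm and grips with 3 to 60 N. Pads are 19 mm wide; open, the fingers measure 117 mm over their backs; the gripper's body (75 mm by 190 mm) begins 51 mm behind the grasp point.
Start: joints at [1.572, 0.385, 0.008, 0, -1.194, -0.259], TCP at [0.159, 0.604, 0.223] pointing down, gripper open.
Joint ranges: [-3.14, 3.14], [-1.21, 2.06], [-1.07, 1.41], [-3.16, 2.05], [-2.99, -0.16], [-3.1, 3.1]. Speed limits (rad/s): [2.79, 2.79, 3.14, 3.14, 3.14, 3.14].

## Interface

Orientations are given as a 3x3 rotation matrix whose columns are the frame's x, y, z axes.
In Python, from bench import env gives the robot as it stands.
- The arm moves only by the shell command python3 -m pendant 'ROWS'. ROWS is JSON, a list of rows, each a list of 7 numbers: the closure, from -1 (fully open) to 1 (shut), so that 0 is half open, then the shift along the tool's x, y, z in units of 25 mm (1.0 is 25 mm), then the turn, a rotation vector about the tool's x, y, z in units of 6 degrees (1.0 is 6 degrees). A call has 1 to 20 rows; each row is the pose to reach, as a shift and turn from the pose commanded when the call began, along the tool's axes at that moment; what a row does not reach only later rows make up. A row lasts 1/12 s, in which the tool goes at most 41.7 mm and 7.16 degrees, less where a joint would pass 70% of its speed; a pose out of reach is approached as far as the arm can. A call with a gripper value outside its range is refused whole. The fingers move at their own pace and stop on an object; the grip force is fixed at half the most. Time passes only in rows, so rows that repeat a pose let the fingers close. It gives the time, the measured TCP pose, the force and the opening at its end, in the units of the state.
- env.read_state(): the state, without advancing time (a new reading comes with each control period).
- env.snapshot(name): name is "scene" or "top" or "wrist"; returns the picture (384x512x3 uint8, red, green, blue); there is no depth.
- env.camera_params(name): a dict with "mtx" (3x3 intrinsics, pixels), "R" (3x3) and "t" (3): a world point X has camera coordinates R X + t. Camera axes: x right, y down, z forward; pixel columns grow to the right and rows downward; lengths in m; the calibration is good to about 2 mm. A picture is of the moment at which its call begins: read the wrist's pose just before it. camera_params takes no time and is no camera call; for the wrist camera it gives the pose at the moment of the call.
- env.finish_job(): hands the job in, once; it reports no verdict.
The state is a dict: "t": time; "joint_pos": joint angles; "joint_vel": joint speeds; "effort": joint torques, N m; "position": TCP position; "ee_rot": TCP orientation; "contact_force": force on the tool from outside, world axes, zero at the start; "ft_torque": the same for the moment, N m; "finger_gap": finger opening in m.
Only numpy, scipy, OpenCV 4.12 (cv2) and the standard library are available. Lean on these libraries where they do the work, as an engineer would, in place of code of your own. Each camera call takes 0.05 s, during which the arm holds its last target.

## Task

Take the dip probe out of its rack and push its thin stem all the way down into the narrow mouth of the vial on the sample slide. Then pull up the slide's lock plunger, move the slide on to the very next hole towards the reader and let the pin go fully home there. Finish while still gripping the plunger knob with the pin held home - do not let go of it - and do not knock over the beaker or the jar.

Things in the scene. Friction and masses are not known exactly. Their poses are not given: they have to be found in the camera images.
- probe: Loose dip probe, 45 g: steel stem 6 mm in diameter, 60 mm long, below a round black handle 16 mm in diameter, 45 mm tall. Origin at the stem's tip, z up: the handle runs from z = 60 to 105 mm. Starts upright in the rack, the handle's underside resting on the rack's top (tip 15 mm above the table); in the vial it goes down likewise until the handle rests on the rim.
- rack: Fixed white plastic rack, 60 (its x) x 110 (its y) x 75 mm high, origin at the centre of its underside, z up. The probe stands in its only true hole, at the centre of the top (9 mm wide). It stands to the left or to the right of the slide.
- vial_mouth (a point): Centre of the rim of the small amber vial clamped on the slide: the mouth bore is 10 mm wide, the neck 16 mm outside and 20 mm tall, the vial 70 mm tall and 66 mm deep inside. The rim is 110 mm above the table. Moves with the slide; axes as rail.
- rail: Fixed base of the slide, dark plate 130 (x) x 360 (y) mm; origin at the centre of its underside, z up. The slide runs along its y. At x = -45 mm a ladder strip, top 26 mm high, has square 10 mm holes at y = -110, -60, -10, +40 mm; the pin starts at y = -60. The reader, a grey block 40 x 60 x 85 mm high, stands at x = 85, y = 110 mm: towards the reader is +y.
- next_hole (a point): Centre of the top of the hole in the ladder strip where the pin has to go next: 50 mm along the rail's +y from the hole where the pin starts. Fixed to the rail.
- knob: Black round knob of the lock plunger, 28 mm in diameter, 22 mm tall; origin at its centre, 76 mm above the table when the pin is home; axes as rail. Below it a steel collar 22 mm wide, top at 60 mm; the slide plate is at 40 mm. The vial is 60 mm along +x and 120 mm along +y from it. Gripped, the knob also drags the slide along.
- plunger (a joint): Lift of the lock plunger and its 8 mm round-nosed pin, m: 0 = pin fully home (start), 0.016 = fully up. A spring pulls it down with about 5 N (home) to 7 N (up). The pin reaches 10 mm into the hole and is clear of the strip above 0.010; let down over a hole it drops in by itself, between holes it rides on the strip.
- carriage (a joint): Position of the slide along the rail's +y, m: starts at 0, locked by the pin with about 1 mm of play; the next hole towards the reader is at 0.050; travel is -0.055 to 0.105. About 2 N to push; it stays where it is left.
- beaker: Empty glass beaker, 66 mm across, 85 mm tall, loose; stands on the other side of the slide from the rack. Origin under its centre, z up.
- jar: Closed glass sample jar, 60 mm across, 75 mm tall, loose, standing at the left beyond the rack's row. Origin under its centre, z up.
There are look-alikes about, which are no part of the job. What is shaped like the probe but green or yellow is not meant.

How it is judged:
By the outcome, as a careful person would: the job done as asked, in the order asked, and still so for the second after the job is handed in, while the arm keeps its last pose, push and grip.
It also fails if it takes over 58 s, if anything falls off the work surface, if the arm or the gripper's body presses on something with over 40 N, if the wrist force passes 120 N, or if a joint passes its speed limit or range.

## Working session

There is one attempt and no reset: what is moved stays moved. The work goes in short steps, Python scripts to look and compute and a shell command to move; the robot and the scene stay as the last step left them, time stands still between calls to the robot, and variables do not carry over. Pictures are saved under pics/ and viewed, and the job is handed in when it is done.

```bash
ls; mkdir -p pics
cat > h.py <<'E'
import numpy as np, cv2
from bench import env
def snap(n,f):
    p=env.camera_params(n); im=env.snapshot(n); cv2.imwrite('pics/'+f+'.png',im[:,:,::-1]); np.savez('pics/'+f+'.npz',im=im,**{k:np.array(p[k]) for k in('mtx','R','t')}); return im,p
def load(f):
    d=np.load('pics/'+f+'.npz'); return d['im'],d
def ray(p,u,v):
    R=np.array(p['R']);t=np.array(p['t']);c=-R.T@t
    d=R.T@np.linalg.inv(p['mtx'])@np.array([u,v,1.]); return c,d/np.linalg.norm(d)
def onz(p,u,v,z):
    c,d=ray(p,u,v); return c+d*(z-c[2])/d[2]
def proj(p,X):
    x=np.array(p['mtx'])@(np.array(p['R'])@np.array(X)+np.array(p['t'])); return x[:2]/x[2]
def tri(p1,uv1,p2,uv2):
    A=[];b=[]
    M=np.zeros((3,3));r=np.zeros(3)
    for p,uv in((p1,uv1),(p2,uv2)):
        c,d=ray(p,*uv);P=np.eye(3)-np.outer(d,d);M+=P;r+=P@c
    return np.linalg.solve(M,r)
def crop(f,out,u0,v0,u1,v1,s):
    im,_=load(f); c=im[v0:v1,u0:u1,::-1]; cv2.imwrite('pics/'+out+'.png',cv2.resize(c,None,fx=s,fy=s,interpolation=cv2.INTER_CUBIC))
E
python3 - <<'E'
from h import *
np.set_printoptions(precision=4,suppress=True)
for n in('scene','top','wrist'):
    im,p=snap(n,n+'0'); print(n,-np.array(p['R']).T@p['t'],p['mtx'][0][0])
s=env.read_state();print(s)
E
```

```text
pics
scene [ 1.3131 -0.4009  0.9233] 484.3728957728448
top [ 0.3598 -0.0001  1.1879] 392.5180171357428
wrist [0.2323 0.5847 0.3834] 346.2813366708372
{'t': 0.15, 'joint_pos': array([ 1.5716,  0.3854,  0.007 , -0.0003, -1.194 , -0.2586]), 'joint_vel': array([ 0.0009, -0.0031,  0.0056,  0.0024, -0.0021,  0.0008]), 'effort': array([  0.0003, -39.1054,  18.7586,   4.2224,   0.0123,  -0.0001]), 'position': array([0.1592, 0.6039, 0.2217]), 'ee_rot': array([[ 0.9669, -0.2551, -0.0003],
       [-0.2551, -0.9669, -0.0017],
       [ 0.0001,  0.0017, -1.    ]]), 'contact_force': array([ 0.4814, -0.0342, -0.0938]), 'ft_torque': array([-0.0208,  0.0185, -0.0295]), 'finger_gap': 0.08741032825488625}
```

View pics/scene0.png

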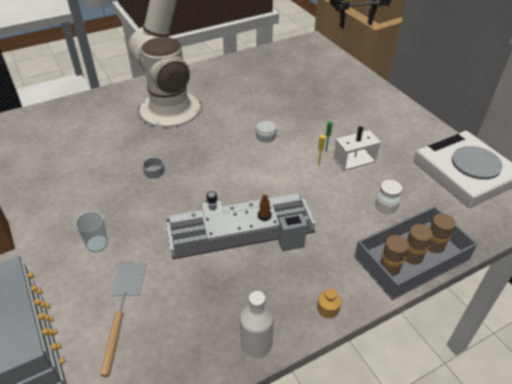

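View pics/top0.png

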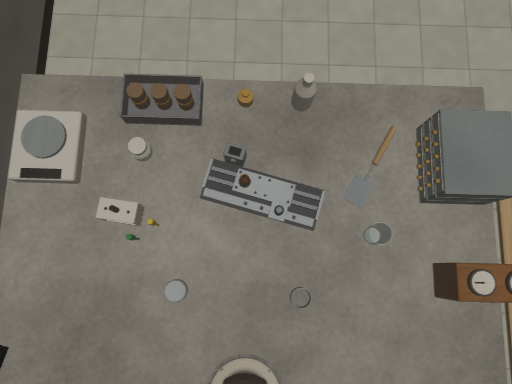

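View pics/wrist0.png

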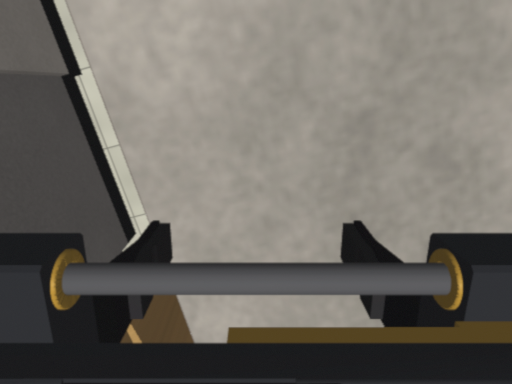

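The black-handled probe sits in the white rack (scene 360,133; top 114,209). The look-alikes are green (scene 329,130; top 130,237) and yellow (scene 322,145; top 151,222). I'm enlarging to confirm.

Run:
```python
from h import *
crop('top0','c1',90,130,170,250,5)
crop('top0','c2',190,135,335,235,5)
crop('scene0','c3',160,180,320,260,5)
crop('scene0','c4',310,110,410,215,5)
```

```text
(no output)
```

View pics/c1.png

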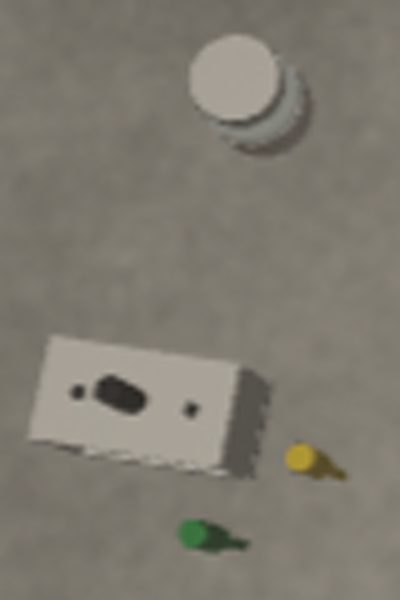

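View pics/c2.png

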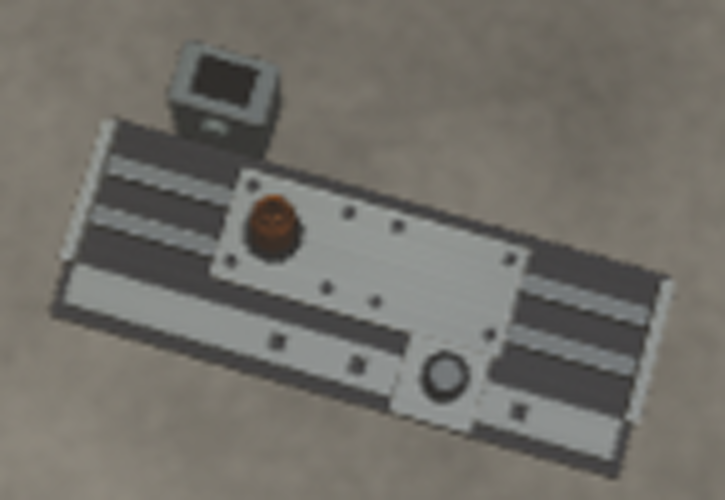

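View pics/c3.png

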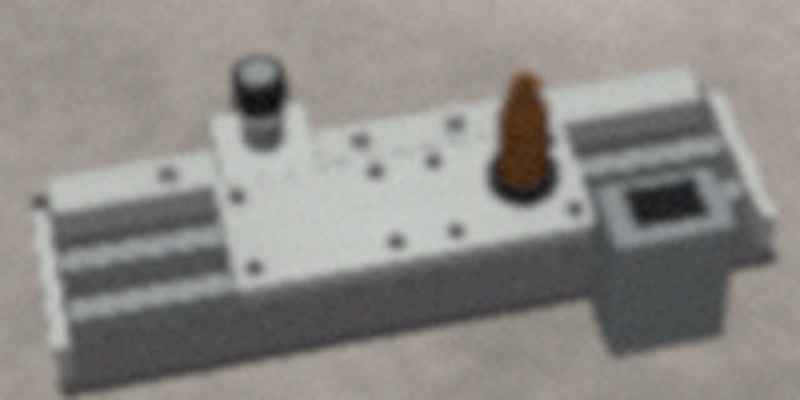

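View pics/c4.png

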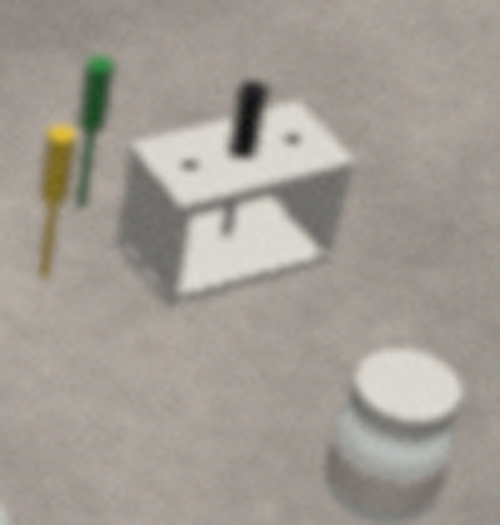

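The black handle in the rack is confirmed as the probe. The two side marks on the rack are shallow decoys. Next I'll measure.

Run:
```python
from h import *
np.set_printoptions(precision=4,suppress=True)
t,tp=load('top0'); s,sp=load('scene0')
f=lambda o,s,uv:((uv[0]+.5)/s+o[0]-.5,(uv[1]+.5)/s+o[1]-.5)
# rack top white mask
m=(t.min(2)>135).astype(np.uint8); sub=np.zeros_like(m); sub[185:235,85:145]=m[185:235,85:145]
sub=cv2.morphologyEx(sub,cv2.MORPH_CLOSE,np.ones((9,9)))
cs,_=cv2.findContours(sub,cv2.RETR_EXTERNAL,cv2.CHAIN_APPROX_NONE); c=max(cs,key=cv2.contourArea)
r=cv2.minAreaRect(c);print('rack',r); bx=cv2.boxPoints(r)
P=np.array([onz(tp,u,v,.075) for u,v in bx]);print(P[:,:2],P.mean(0)[:2])
# probe handle top centre by tri
a=f((90,130),5,(107,387));b=f((310,110),5,(253,88));print('probe top',tri(tp,a,sp,b), onz(tp,*a,.12),onz(sp,*b,.12))
a=f((90,130),5,(134,399));b=f((310,110),5,(242,152));print('probe handle bot',onz(tp,*a,.075),onz(sp,*b,.075))
# side holes
h1=f((90,130),5,(78,392));h2=f((90,130),5,(191,410));print('holes mid',(onz(tp,*h1,.075)+onz(tp,*h2,.075))/2,onz(tp,*h1,.075)-onz(tp,*h2,.075))
h1=f((310,110),5,(190,165));h2=f((310,110),5,(292,139));print('scene',(onz(sp,*h1,.075)+onz(sp,*h2,.075))/2)
# rail
o=(190,135)
hl=[onz(tp,*f(o,5,q),.026) for q in((278,342),(357,365),(519,411))];print('holes',*hl)
d=hl[0]-hl[2];print('yaw rail y',np.degrees(np.arctan2(d[1],d[0])),np.linalg.norm(d))
o3=(160,180)
print('knob',onz(tp,*f(o,5,(446,375)),.087),onz(sp,*f(o3,5,(261,71)),.087),tri(tp,f(o,5,(446,375)),sp,f(o3,5,(261,71))))
print('vial',onz(tp,*f(o,5,(273,210)),.110),onz(sp,*f(o3,5,(524,78)),.110),tri(tp,f(o,5,(273,210)),sp,f(o3,5,(524,78))))
```

```text
rack ((116.29828643798828, 210.34475708007812), (39.06298828125, 22.053279876708984), 8.53076457977295)
[[0.4764 0.4359]
 [0.5392 0.4327]
 [0.5257 0.3212]
 [0.463  0.3255]] [0.5011 0.3788]
probe top [0.5038 0.3784 0.1192] [0.504  0.3787 0.12  ] [0.5045 0.3771 0.12  ]
probe handle bot [0.5036 0.3787 0.075 ] [0.5046 0.378  0.075 ]
holes mid [0.5025 0.3783 0.075 ] [0.0085 0.065  0.    ]
scene [0.5043 0.3777 0.075 ]
holes [0.5404 0.0132 0.026 ] [ 0.5278 -0.0345  0.026 ] [ 0.5029 -0.1317  0.026 ]
yaw rail y 75.51714698838093 0.1496066424200563
knob [ 0.5147 -0.0832  0.087 ] [ 0.5157 -0.0817  0.087 ] [ 0.5151 -0.0824  0.0867]
vial [0.6023 0.0173 0.11  ] [0.6021 0.018  0.11  ] [0.6023 0.0176 0.1104]
```

```bash
python3 -m pendant '[[-1,1.5,0.5,0,0,0,0],[-1,3,1,0,0,0,0],[-1,4.5,1.5,0,0,0,0],[-1,6,2,0,0,0,0],[-1,7.5,2.6,0,0,0,0],[-1,9,3.2,0,0,0,0],[-1,10.5,3.7,0,0,0,0],[-1,12,4.3,0,0,0,0],[-1,13.3,4.8,0,0,0,0],[-1,14.2,5.1,0,0,0,0],[-1,14.5,5.2,0,0,0,0],[-1,14.5,5.2,0,0,0,0],[-1,14.5,5.2,0,0,0,0]]'
python3 - <<'E'
from h import *
np.set_printoptions(precision=4,suppress=True)
im,p=snap('wrist','w1');s=env.read_state();print(s['t'],s['position'],s['ee_rot'],s['joint_pos'])
print(proj(p,(.504,.378,.12)),proj(p,(.504,.378,.075)))
print('cam in tool',s['ee_rot'].T@(-np.array(p['R']).T@p['t']-s['position']),s['ee_rot'].T@np.array(p['R']).T)
E
```

```text
t: 1.23
position: [0.4764, 0.3862, 0.2221]
ee_rot: [[0.967, -0.256, -0.001], [-0.256, -0.967, -0.0], [-0.001, 0.001, -1.0]]
contact_force: [-0.4, 0.3, -0.1]
finger_gap: 0.0871
1.2833 [0.4759 0.3867 0.2223] [[ 0.9671 -0.2544 -0.0005]
 [-0.2544 -0.9671 -0.0001]
 [-0.0005  0.0003 -1.    ]] [ 0.9457  0.3651 -0.0225 -0.0004 -1.1836  0.368 ]
[256.9543 146.7646] [256.8181 137.896 ]
cam in tool [ 0.0762  0.0006 -0.1616] [[-0.001  -0.9597 -0.2809]
 [ 1.     -0.0009 -0.0003]
 [ 0.0001 -0.2809  0.9597]]
```

View pics/w1.png

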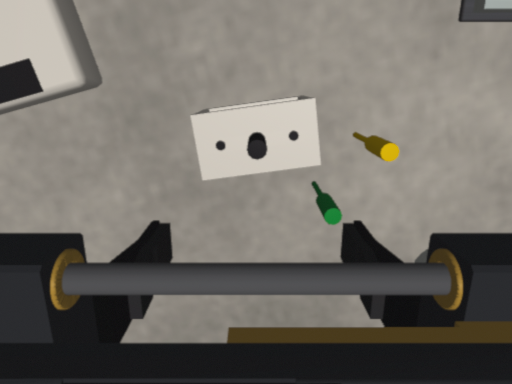

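Run:
```python
from h import *
np.set_printoptions(precision=4,suppress=True)
im,p=load('w1');t,tp=load('top0')
g=im.max(2)
m=(g<60).astype(np.uint8);m[:, :230]=0;m[:,285:]=0;m[175:]=0;m[:120]=0
n,l,st,ce=cv2.connectedComponentsWithStats(m);print(st,ce)
crop('w1','c5',180,90,350,230,4)
s=env.read_state();R=s['ee_rot'];
b=st[1]; 
# top disc circle bottom edge
r=.008/ (1) 
for v in (147,148,149): print(v,onz(p,257,v,.12))
for n_,uv,q in(('g',(128.5,236.5),(333,216)),('y',(150,221.5),(390,152))):
    X=tri(tp,uv,p,q);print(n_,X,R.T@(X-np.array([.504,.378,0])))
```

```text
[[     0      0    512    384 196246]
 [   248    133     18     25    362]] [[255.498  191.5847]
 [256.5691 145.5746]]
147 [0.5038 0.378  0.12  ]
148 [0.5031 0.3782 0.12  ]
149 [0.5023 0.3784 0.12  ]
g [0.4258 0.33   0.1028] [-0.0635  0.0664 -0.1028]
y [0.4689 0.2739 0.1027] [-0.0075  0.1096 -0.1027]
```

View pics/c5.png

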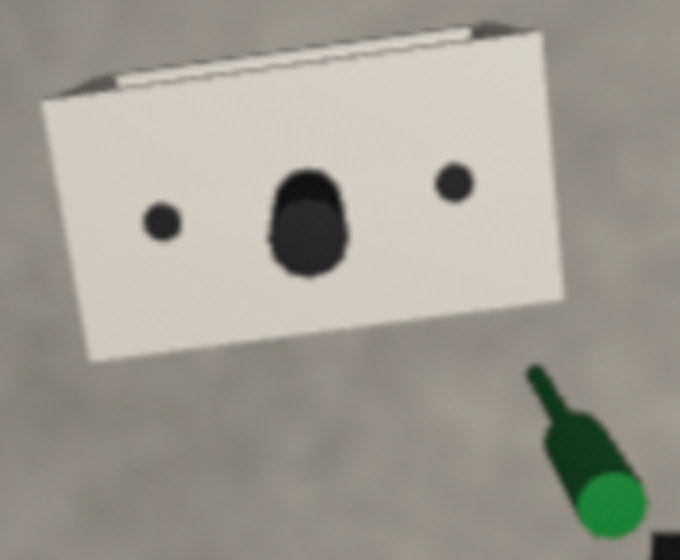

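```bash
python3 -m pendant '[[-1,1.1,0.05,0.5,0,0,0],[-1,1.13,0.05,1.5,0,0,0],[-1,1.13,0.05,2.5,0,0,0],[-1,1.13,0.05,3.5,0,0,0],[-1,1.13,0.05,4.5,0,0,0],[-1,1.13,0.05,5.2,0,0,0],[-1,1.13,0.05,5.45,0,0,0],[-1,1.13,0.05,5.45,0,0,0]]' && python3 -m pendant '[[0.2,0,0,0,0,0,0],[0.6,0,0,0,0,0,0],[1,0,0,0,0,0,0],[1,0,0,0,0,0,0],[1,0,0,0,0,0,0],[1,0,0,0,0,0,0],[1,0,0,0,0,0,0],[1,0,0,0,0,0,0],[1,0,0,0,0,0,0],[1,0,0,0,0,0,0]]'
```

```text
t: 1.95
position: [0.5019, 0.3781, 0.0846]
ee_rot: [[0.967, -0.253, -0.003], [-0.253, -0.967, -0.003], [-0.002, 0.003, -1.0]]
contact_force: [-0.6, -0.3, 0.3]
finger_gap: 0.0867
t: 2.78
position: [0.5037, 0.3777, 0.0862]
ee_rot: [[0.967, -0.255, -0.0], [-0.255, -0.967, -0.0], [-0.0, 0.0, -1.0]]
contact_force: [-0.1, 0.2, 0.1]
finger_gap: 0.0286
```

```bash
python3 -m pendant '[[1,0,0,0,0,0,0],[1,0,0,0,0,0,0],[1,0,0,0,0,0,0],[1,0,0,0,0,0,0],[1,0,0,0,0,0,0],[1,0,0,0,0,0,0]]' && python3 -m pendant '[[1,0,0,-0.2,0,0,0],[1,0,0,-0.6,0,0,0],[1,0,0,-1.2,0,0,0],[1,0,0,-2,0,0,0],[1,0,0,-3,0,0,0],[1,0,0,-3.8,0,0,0],[1,0,0,-4.4,0,0,0],[1,0,0,-4.6,0,0,0],[1,0,0,-4.6,0,0,0],[1,0,0,-4.6,0,0,0]]'
python3 - <<'E'
from h import *
snap('wrist','w2')
E
```

```text
t: 3.28
position: [0.5037, 0.3778, 0.0862]
ee_rot: [[0.967, -0.255, -0.0], [-0.255, -0.967, -0.0], [-0.0, 0.0, -1.0]]
contact_force: [1.0, 0.2, -0.0]
finger_gap: 0.0152
t: 4.12
position: [0.5033, 0.3776, 0.2011]
ee_rot: [[0.967, -0.255, -0.001], [-0.255, -0.967, -0.0], [-0.001, 0.0, -1.0]]
contact_force: [0.1, -0.5, -1.2]
finger_gap: 0.0151
```

View pics/w2.png

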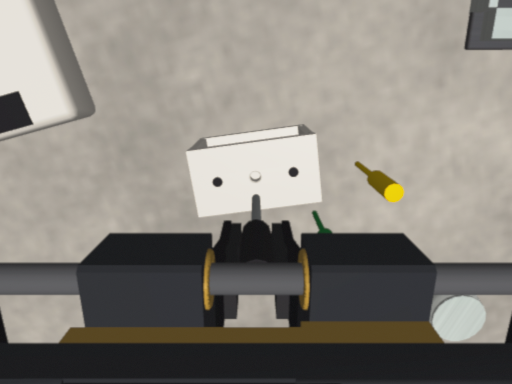

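Run:
```python
from h import *
np.set_printoptions(precision=4,suppress=True)
crop('w2','c6',225,180,290,270,6)
im,p=load('w2')
s=env.read_state();print(s['position'])
for x in (-.003,0,.003):
    X=s['position']+s['ee_rot']@np.array([x,0,.0712]);print(proj(p,X),proj(p,s['position']+s['ee_rot']@np.array([x,0,.0112])))
```

```text
[0.5031 0.3773 0.2002]
[256.4685 198.7703] [256.3941 233.8548]
[256.4711 194.7593] [256.3971 228.7722]
[256.4737 190.7207] [256.4002 223.644 ]
```

View pics/c6.png

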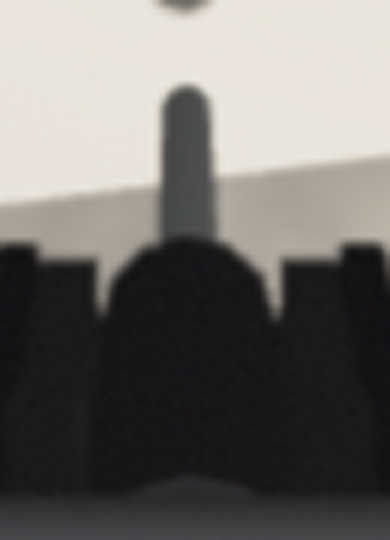

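```bash
python3 -m pendant '[[1,0.1,0.2,-0.4,0,0,0],[1,0.3,0.7,-0.8,0,0,0],[1,0.8,1.6,-0.8,0,0,0],[1,1.4,2.8,-0.8,0,0,0],[1,2,4,-0.8,0,0,0],[1,2.6,5.2,-0.8,0,0,0],[1,3.2,6.4,-0.8,0,0,0],[1,3.8,7.6,-0.8,0,0,0],[1,4.4,8.8,-0.8,0,0,0],[1,5,10,-0.8,0,0,0],[1,5.5,11.1,-0.8,0,0,0],[1,6,12,-0.8,0,0,0],[1,6.3,12.7,-0.8,0,0,0],[1,6.4,12.9,-0.8,0,0,0],[1,6.4,12.9,-0.8,0,0,0],[1,6.4,12.9,-0.8,0,0,0],[1,6.4,12.9,-0.8,0,0,0]]'
python3 - <<'E'
from h import *
np.set_printoptions(precision=4,suppress=True)
im,p=snap('wrist','w3');s=env.read_state();print(s['position'],s['ee_rot'],proj(p,(.6025,.018,.11)))
crop('w3','c7',190,100,320,240,4)
E
```

```text
t: 5.58
position: [0.5761, 0.0257, 0.2216]
ee_rot: [[0.967, -0.254, 0.0], [-0.254, -0.967, 0.0], [0.0, -0.0, -1.0]]
contact_force: [-0.3, -0.4, 0.1]
finger_gap: 0.0154
[0.576  0.0259 0.2215] [[ 0.9673 -0.2538  0.0001]
 [-0.2538 -0.9673  0.0001]
 [ 0.0001 -0.0001 -1.    ]] [256.7785 146.333 ]
```

View pics/c7.png

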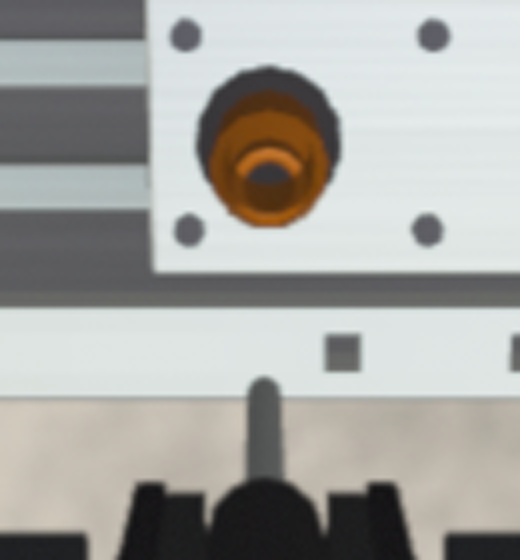

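Run:
```python
from h import *
crop('w3','c8',235,115,285,165,12)
im,p=load('w3')
s=env.read_state()
def ell(c,r,z):
    return np.array([proj(p,(c[0]+r*np.cos(a),c[1]+r*np.sin(a),z)) for a in np.linspace(0,6.28,60)])
c=cv2.imread('pics/c8.png')
for r,col in((.005,(0,255,0)),(.008,(255,0,0))):
    e=((ell((.6025,.018),r,.11)-[235,115]+.5)*12-.5).astype(np.int32); cv2.polylines(c,[e.reshape(-1,1,2)],True,col,1)
cv2.imwrite('pics/c8b.png',np.hstack([cv2.imread('pics/c8.png'),c])[:, :] if 0 else c)
```

```text
(no output)
```

View pics/c8b.png

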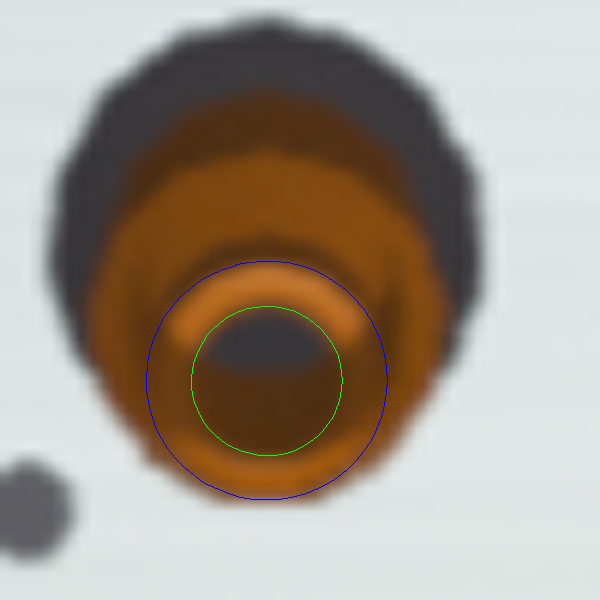

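View pics/c8.png

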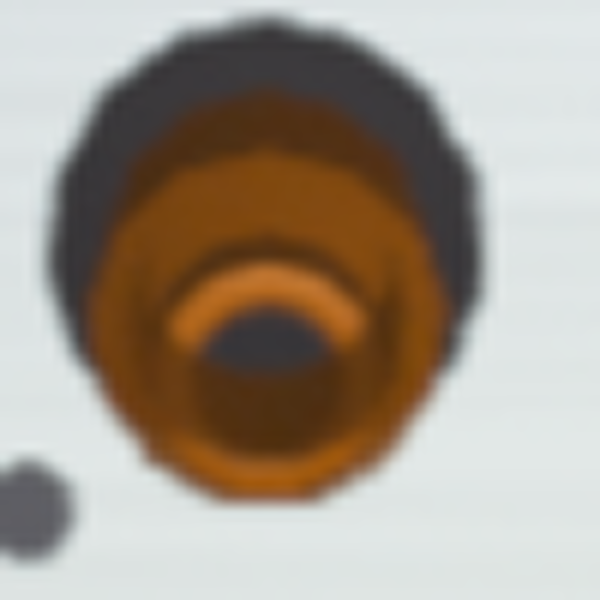

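Run:
```python
from h import *
crop('w3','c9',225,180,285,240,10)
im,p=load('w3')
s=env.read_state()
c0=cv2.imread('pics/c9.png');o=[]
for xc in(-.0025,-.001):
    c=c0.copy()
    for r,z,col in((.003,.0712,(0,255,0)),(.003,.0112,(0,255,255)),(.008,.0112,(255,0,0))):
        e=np.array([proj(p,s['position']+s['ee_rot']@np.array([xc+r*np.cos(a),r*np.sin(a),z])) for a in np.linspace(0,6.28,60)])
        e=((e-[225,180]+.5)*10-.5).astype(np.int32); cv2.polylines(c,[e.reshape(-1,1,2)],True,col,1)
    o.append(c[:, 100:500])
cv2.imwrite('pics/c9b.png',np.hstack(o))
```

```text
(no output)
```

View pics/c9b.png

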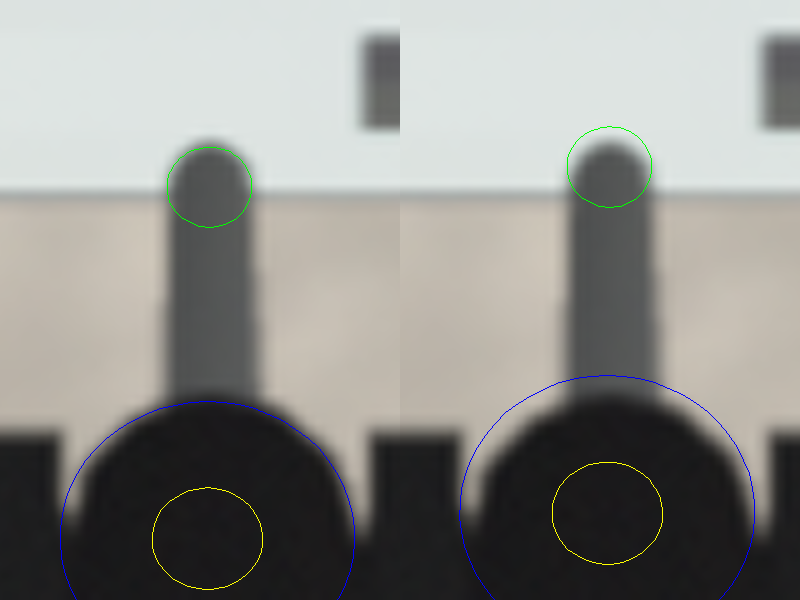

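```bash
python3 -m pendant '[[1,0.4,0,0.1,0,0,0],[1,0.8,0.03,0.2,0,0,0],[1,1.1,0.04,0.5,0,0,0],[1,1.19,0.04,0.9,0,0,0],[1,1.19,0.04,1.2,0,0,0],[1,1.19,0.04,1.3,0,0,0],[1,1.19,0.04,1.3,0,0,0],[1,1.19,0.04,1.3,0,0,0],[1,1.19,0.04,1.3,0,0,0]]'
python3 - <<'E'
from h import *
np.set_printoptions(precision=4,suppress=True)
im,p=snap('wrist','w4');s=env.read_state();print(s['position'],s['contact_force'])
crop('w4','c10',225,150,285,230,7)
c=cv2.imread('pics/c10.png')
e=np.array([proj(p,(.6025+.005*np.cos(a),.018+.005*np.sin(a),.11)) for a in np.linspace(0,6.28,60)])
e=((e-[225,150]+.5)*7-.5).astype(np.int32); cv2.polylines(c,[e.reshape(-1,1,2)],True,(0,255,0),1)
im2,p2=snap('scene','s4');crop('s4','c11',240,160,290,230,8)
c2=cv2.imread('pics/c11.png');c2=cv2.resize(c2,(400,560))
cv2.imwrite('pics/c10b.png',np.hstack([c,c2[:560]]))
E
```

```text
t: 6.38
position: [0.6048, 0.0167, 0.1893]
ee_rot: [[0.967, -0.255, 0.001], [-0.255, -0.967, 0.0], [0.001, -0.0, -1.0]]
contact_force: [-0.5, -0.0, 0.7]
finger_gap: 0.0155
[0.6049 0.0167 0.1894] [-0.5931  0.7053 -0.046 ]
```

View pics/c10b.png

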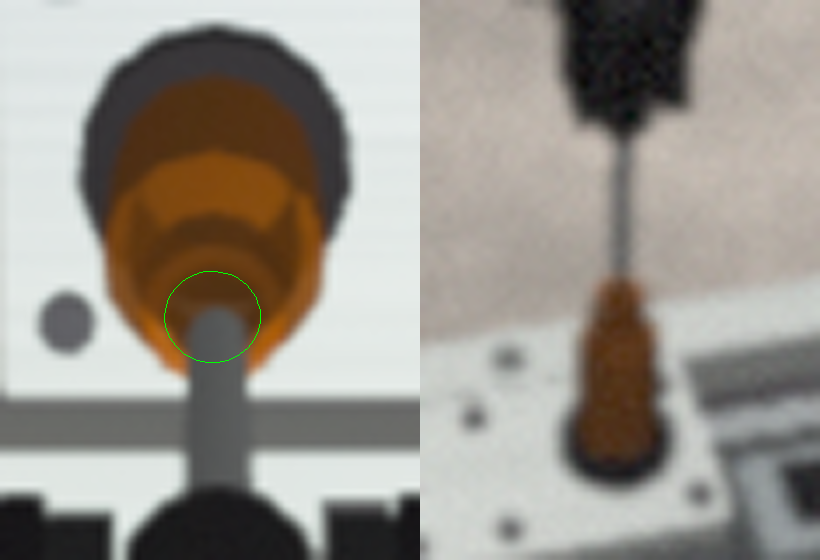

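```bash
python3 -m pendant '[[1,0,-0.02,0,0,0,0],[1,0,-0.02,0.1,0,0,0],[1,0,-0.02,0.2,0,0,0],[1,0,-0.02,0.3,0,0,0],[1,0,-0.02,0.4,0,0,0],[1,0,-0.02,0.5,0,0,0],[1,0,-0.02,0.6,0,0,0],[1,0,-0.02,0.6,0,0,0],[1,0,-0.02,0.6,0,0,0]]'
```

```text
t: 7.23
position: [0.6047, 0.017, 0.1735]
ee_rot: [[0.967, -0.255, -0.0], [-0.255, -0.967, -0.0], [-0.0, 0.0, -1.0]]
contact_force: [-0.1, -0.3, -0.6]
finger_gap: 0.0152
```

```bash
python3 -m pendant '[[1,0,0,0.15,0,0,0],[1,0,0,0.35,0,0,0],[1,0,0,0.6,0,0,0],[1,0,0,0.85,0,0,0],[1,0,0,1.1,0,0,0],[1,0,0,1.35,0,0,0],[1,0,0,1.6,0,0,0],[1,0,0,1.8,0,0,0],[1,0,0,1.9,0,0,0],[1,0,0,1.9,0,0,0],[1,0,0,1.9,0,0,0]]'
python3 - <<'E'
from h import *
im2,p2=snap('scene','s5');crop('s5','c12',230,150,300,240,8)
E
```

```text
t: 8.15
position: [0.6049, 0.0171, 0.1263]
ee_rot: [[0.967, -0.255, 0.0], [-0.255, -0.967, -0.0], [0.0, 0.0, -1.0]]
contact_force: [0.2, -1.2, -0.7]
finger_gap: 0.0151
```

View pics/c12.png

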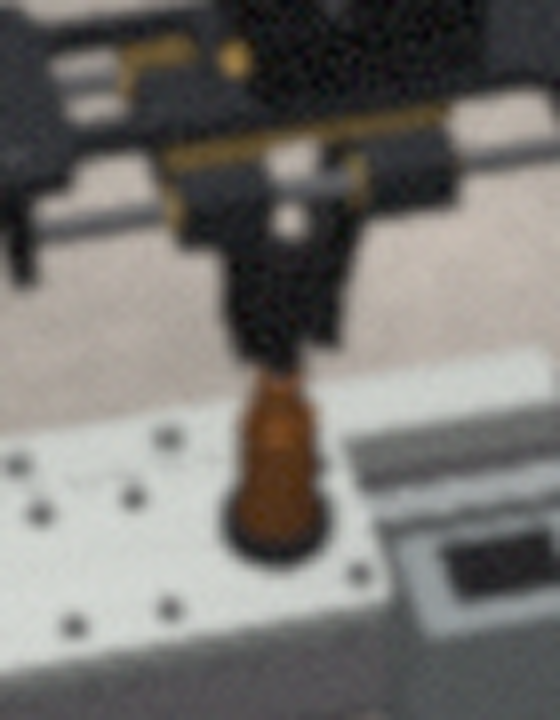

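In smoothly. I'll lower the last ~5 mm until it seats.

```bash
python3 -m pendant '[[1,0,0,0.08,0,0,0],[1,0,0,0.16,0,0,0],[1,0,0,0.2,0,0,0],[1,0,0,0.2,0,0,0],[1,0,0,0.2,0,0,0]]'; python3 -m pendant '[[1,0,0,0.04,0,0,0],[1,0,0,0.08,0,0,0],[1,0,0,0.08,0,0,0],[1,0,0,0.08,0,0,0]]'
```

```text
t: 8.62
position: [0.6048, 0.0171, 0.1213]
ee_rot: [[0.967, -0.255, 0.0], [-0.255, -0.967, 0.0], [0.0, -0.0, -1.0]]
contact_force: [-0.1, -0.2, -0.9]
finger_gap: 0.015
t: 8.95
position: [0.6054, 0.017, 0.1211]
ee_rot: [[0.967, -0.254, 0.002], [-0.254, -0.967, -0.0], [0.002, -0.0, -1.0]]
contact_force: [-1.4, -0.4, 6.7]
finger_gap: 0.0148
```

```bash
python3 -m pendant '[[0.6,0,0,-0.06,0,0,0],[0.2,0,0,-0.06,0,0,0],[-0.2,0,0,-0.06,0,0,0],[-0.5,0,0,-0.06,0,0,0],[-0.5,0,0,-0.06,0,0,0],[-0.5,0,0,-0.06,0,0,0],[-0.5,0,0,-0.06,0,0,0]]'; python3 -m pendant '[[-0.5,0,0,-0.3,0,0,0],[-0.5,0,0,-0.8,0,0,0],[-0.5,0,0,-1.5,0,0,0],[-0.5,0,0,-2.3,0,0,0],[-0.6,0,0,-3,0,0,0],[-0.7,0,0,-3.3,0,0,0],[-0.8,0,0,-3.3,0,0,0]]'
python3 - <<'E'
from h import *
im2,p2=snap('scene','s6');crop('s6','c13',230,150,300,240,6)
im2,p2=snap('wrist','w6')
a=cv2.imread('pics/c13.png');b=cv2.imread('pics/w6.png');cv2.imwrite('pics/c13b.png',np.hstack([a[:384,:288],b]))
s=env.read_state();print(s['joint_pos'])
E
```

```text
t: 9.53
position: [0.6048, 0.0171, 0.1206]
ee_rot: [[0.967, -0.255, -0.0], [-0.255, -0.967, -0.0], [-0.0, 0.0, -1.0]]
contact_force: [-0.6, 0.8, 0.2]
finger_gap: 0.0494
t: 10.12
position: [0.6061, 0.0173, 0.206]
ee_rot: [[0.967, -0.255, 0.005], [-0.255, -0.967, 0.001], [0.005, -0.002, -1.0]]
contact_force: [-0.6, 0.2, 0.6]
finger_gap: 0.0739
[ 2.95483153e-01  3.64611889e-01 -7.36270169e-02 -6.38822125e-04
 -1.13320129e+00  1.01744408e+00]
```

View pics/c13b.png

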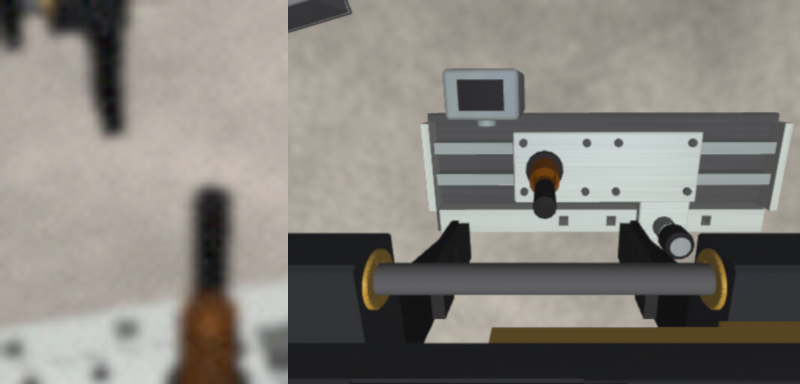

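```bash
python3 -m pendant '[[-1,-0.4,0.7,0,0,0,0],[-1,-0.9,1.8,0,0,0,0],[-1,-1.5,2.9,0,0,0,0],[-1,-2,3.9,0,0,0,0],[-1,-2.35,4.5,0,0,0,0],[-1,-2.46,4.78,0,0,0,0],[-1,-2.46,4.78,0,0,0,0],[-1,-2.46,4.78,0,0,0,0],[-1,-2.46,4.78,0,0,0,0]]'
python3 - <<'E'
from h import *
im2,p2=snap('wrist','w7');s=env.read_state();print(s['position'])
print(proj(p2,(.5149,-.0828,.087)))
E
```

```text
t: 10.97
position: [0.5159, -0.0822, 0.2031]
ee_rot: [[0.967, -0.254, 0.0], [-0.254, -0.967, 0.0], [0.0, -0.0, -1.0]]
contact_force: [0.0, -0.5, -0.2]
finger_gap: 0.087
[ 0.51585691 -0.08202198  0.2030601 ]
[256.99251003 179.1318559 ]
```

View pics/w7.png

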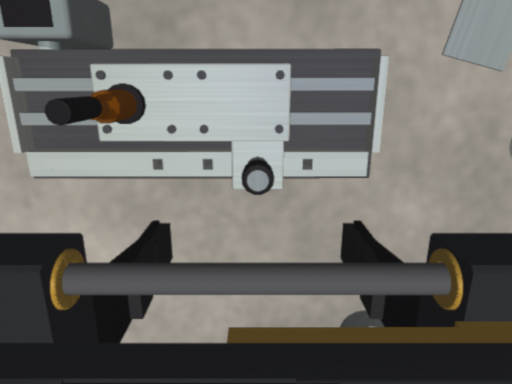

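```bash
python3 -m pendant '[[-1,-0.03,0.05,0.5,0,0,0],[-1,-0.03,0.05,1.4,0,0,0],[-1,-0.03,0.05,2.3,0,0,0],[-1,-0.03,0.05,3.2,0,0,0],[-1,-0.03,0.05,4.1,0,0,0],[-1,-0.03,0.05,4.9,0,0,0],[-1,-0.03,0.05,5.4,0,0,0],[-1,-0.03,0.05,5.7,0,0,0],[-1,-0.03,0.05,5.7,0,0,0],[-1,-0.03,0.05,5.7,0,0,0]]'; python3 -m pendant '[[0.3,0,0,0,0,0,0],[1,0,0,0,0,0,0],[1,0,0,0,0,0,0],[1,0,0,0,0,0,0],[1,0,0,0,0,0,0],[1,0,0,0,0,0,0],[1,0,0,0,0,0,0],[1,0,0,0,0,0,0],[1,0,0,0,0,0,0],[1,0,0,0,0,0,0],[1,0,0,0,0,0,0],[1,0,0,0,0,0,0],[1,0,0,0,0,0,0]]'
```

```text
t: 11.85
position: [0.5145, -0.0834, 0.0608]
ee_rot: [[0.967, -0.254, 0.0], [-0.254, -0.967, -0.0], [0.0, 0.0, -1.0]]
contact_force: [0.8, 0.6, -0.2]
finger_gap: 0.087
t: 12.93
position: [0.5139, -0.0838, 0.0608]
ee_rot: [[0.967, -0.255, 0.0], [-0.255, -0.967, -0.0], [0.0, 0.0, -1.0]]
contact_force: [-0.6, 0.2, -0.1]
finger_gap: 0.0269
```

```bash
python3 -m pendant '[[1,0,0,-0.1,0,0,0],[1,0,0,-0.2,0,0,0],[1,0,0,-0.3,0,0,0],[1,0,0,-0.4,0,0,0],[1,0,0,-0.5,0,0,0],[1,0,0,-0.55,0,0,0],[1,0,0,-0.55,0,0,0],[1,0,0,-0.55,0,0,0],[1,0,0,-0.55,0,0,0]]'
python3 - <<'E'
from h import *
im2,p2=snap('wrist','w8');s=env.read_state();print(s['position'],s['contact_force'])
snap('scene','s8');crop('s8','c14',150,150,320,270,4)
E
```

```text
t: 13.68
position: [0.5138, -0.0838, 0.0745]
ee_rot: [[0.967, -0.255, -0.0], [-0.255, -0.967, 0.0], [-0.0, -0.0, -1.0]]
contact_force: [1.8, 0.1, -7.1]
finger_gap: 0.0272
[ 0.51378279 -0.08375496  0.07445692] [ 1.91906564  0.36659133 -6.22505073]
```

View pics/w8.png

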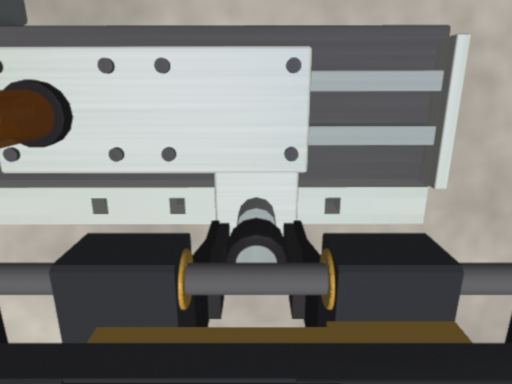

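View pics/c14.png

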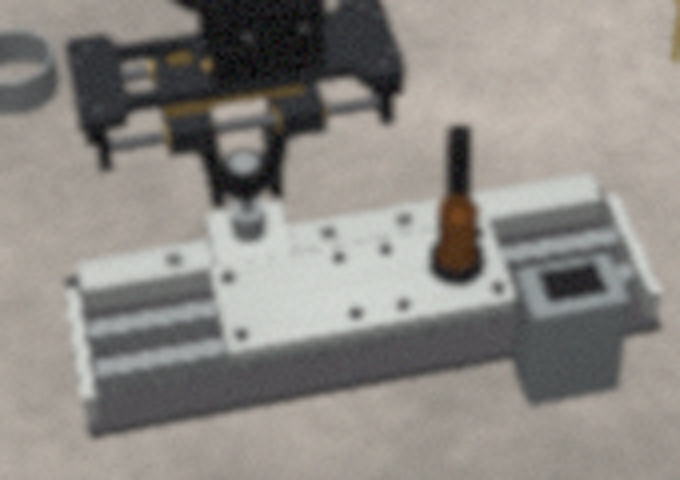

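```bash
python3 -m pendant '[[1,0,-0.1,0,0,0,0],[1,0,-0.3,0,0,0,0],[1,0,-0.5,0,0,0,0],[1,0,-0.7,0,0,0,0],[1,0,-0.9,0,0,0,0],[1,0,-1.1,0,0,0,0],[1,0,-1.3,0,0,0,0],[1,0,-1.5,0,0,0,0],[1,0,-1.7,0,0,0,0],[1,0,-1.85,0,0,0,0],[1,0,-1.95,0,0,0,0],[1,0,-2,0,0,0,0],[1,0,-2,0,0,0,0],[1,0,-2,0,0,0,0],[1,0,-2,0,0,0,0],[1,0,-2,0,0,0,0]]'
python3 - <<'E'
from h import *
im2,p2=snap('wrist','w9');s=env.read_state();print(s['position'],s['contact_force'])
d=s['position']-np.array([.5139,-.0838,.0608]);ry=np.array([np.cos(np.radians(75.5)),np.sin(np.radians(75.5)),0]);print(d@ry*1e3, np.cross(ry,d)[2]*1e3,d[2])
E
```

```text
t: 15.12
position: [0.5266, -0.0352, 0.0745]
ee_rot: [[0.967, -0.255, 0.0], [-0.255, -0.967, 0.0], [-0.0, -0.0, -1.0]]
contact_force: [1.3, 1.1, -7.3]
finger_gap: 0.0273
[ 0.52653191 -0.03526255  0.07450302] [ 2.03436307  1.31431885 -7.18681926]
50.15419557281464 -0.07674531567791916 0.013703020478447368
```

View pics/w9.png

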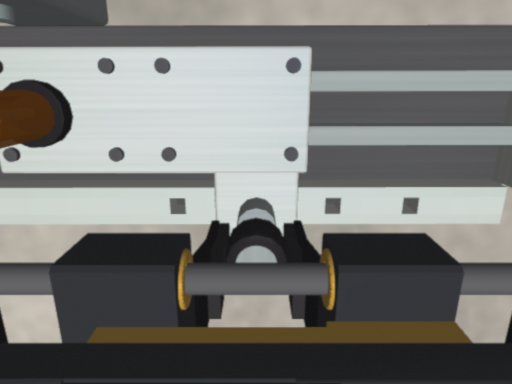

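```bash
python3 -m pendant '[[1,0,0,0.06,0,0,0],[1,0,0,0.13,0,0,0],[1,0,0,0.2,0,0,0],[1,0,0,0.27,0,0,0],[1,0,0,0.34,0,0,0],[1,0,0,0.41,0,0,0],[1,0,0,0.48,0,0,0],[1,0,0,0.54,0,0,0],[1,0,0,0.56,0,0,0],[1,0,0,0.56,0,0,0],[1,0,0,0.56,0,0,0],[1,0,0,0.56,0,0,0]]'
```

```text
t: 16.17
position: [0.5266, -0.0355, 0.0608]
ee_rot: [[0.967, -0.255, 0.0], [-0.255, -0.967, -0.0], [0.0, 0.0, -1.0]]
contact_force: [-0.0, 1.5, -1.4]
finger_gap: 0.027
```

```bash
python3 -m pendant '[[1,0,0,0.03,0,0,0],[1,0,0,0.06,0,0,0],[1,0,0,0.06,0,0,0],[1,0,0,0.06,0,0,0],[1,0,0,0.06,0,0,0]]'
python3 - <<'E'
from h import *
np.set_printoptions(precision=4,suppress=True)
snap('wrist','w10');snap('scene','s10');snap('top','t10');s=env.read_state();print(s['t'],s['position'],s['contact_force'],s['finger_gap'])
crop('s10','c15',150,140,320,260,4);crop('t10','c16',180,130,340,250,4)
cv2.imwrite('pics/c17.png',cv2.imread('pics/s10.png'))
E
```

```text
t: 16.58
position: [0.5267, -0.0355, 0.0607]
ee_rot: [[0.967, -0.254, 0.001], [-0.254, -0.967, -0.0], [0.001, 0.0, -1.0]]
contact_force: [-3.4, 2.8, 7.4]
finger_gap: 0.0273
16.7333 [ 0.5267 -0.0355  0.0607] [-3.5765  2.091   8.379 ] 0.02742905632575625
```

View pics/c15.png

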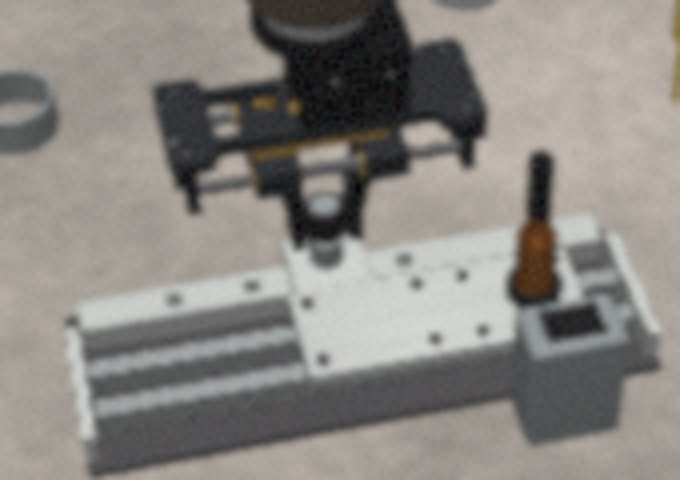

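View pics/w10.png

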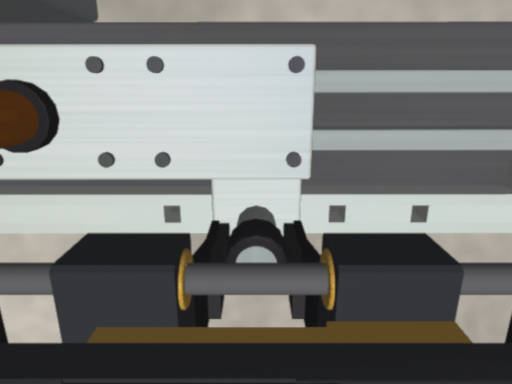

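View pics/c17.png

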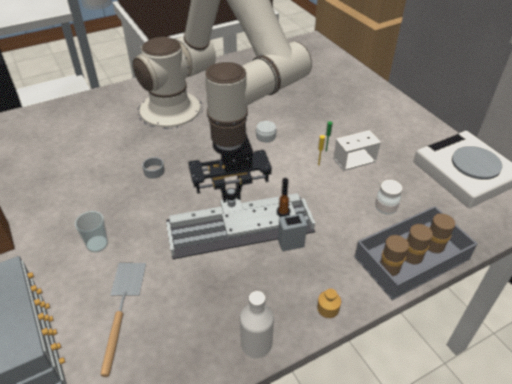

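```bash
python3 -c "
from bench import env
print(env.finish_job()); print(env.read_state()['t'])"
```

```text
the job is handed in; nothing more can be done
None
the job is handed in; nothing more can be done
```

I handed the job in with all the steps done in the order asked, at about 16.7 s of the 58 s allowed. The hand-in gave no verdict.

- **Probe:** I took the black probe from the rack and lowered its stem into the vial. It met a stop of about 7 N at TCP z 0.121 m, which is the height expected for the handle resting on the rim. In the later pictures it stands upright in the vial.
- **Slide:** I gripped the knob, lifted the plunger about 13.7 mm and moved the slide 50.15 mm along the rail towards the reader. I then lowered the pin into the next hole.
- **Last checks:** The TCP is back at its home height (0.0607 m, against 0.0608 m when first gripped). I am still gripping the knob, with the pin pressed home at about 8 N. The knob sits in the fingers as it did before the move, so it did not slip. The beaker and jar are standing where they were.
- **Disagreement:** After the grasp, the wrist camera put the probe about 2 mm off the finger centre line along the tool's x. I corrected for that before inserting, and the stem went in without touching. No check failed.

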